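# Unlock and open the desk safe

### The job

Open the little grey safe on the desk: reach into the well in its top and turn the lock knob as far as it will go (it gives only one way, so feel which; expect to let go and take a fresh grip part-way), then pull the drawer fully out. Leave the knob in the unlocked position and do not disturb the cup, the stapler or the glue stick.

Things in the scene. Friction and masses are not known exactly. Their poses are not given: they have to be found in the camera images.
- safe: Grey painted metal safe, a block 140 (x) by 140 (y) by 110 mm high, fixed to the desk. Origin: centre of its underside, on the desk; z up. Its drawer front faces the safe's own -x. In the middle of its top is an open round well, 84 mm across and 48 mm deep (well floor 62 mm above the desk, rim 110 mm), with the lock knob standing in it. The well is narrower than a wide-open gripper.
- knob_grip (a point): Middle of the lock knob, a black upright bar 42 mm long, 14 mm thick and 34 mm high on a short stem, standing on the well's vertical axis. The point is on that axis, 90 mm above the desk: 10 mm below the bar's top, 20 mm below the well's rim, 28 mm above the well's floor. Its x axis runs along the 42 mm length of the bar, y across its 14 mm thickness, z up; it turns with the knob. Between bar and well wall there are 35 mm on either flat side.
- lock_knob (a joint): Angle of the lock knob in rad about the vertical axis, positive anticlockwise seen from above; about 0 when locked. From there a hidden stop blocks it after about 0.25 rad in one direction, which differs from safe to safe and cannot be seen; in the other direction it turns to its end at 2.75 rad (+2.75 or -2.75). The drawer is unlocked only from about 2.45 rad on. It takes about 0.05 N m to turn and stays where it is left.
- drawer (a joint): How far the drawer is pulled out, in m: 0 shut, 0.075 fully out. It slides along the safe's own -x. While locked it moves about 3 mm at most. Unlocked it takes 2 to 4 N to pull and stays where it is left.
- drawer_handle (a point): Middle of the drawer's handle, a round steel bar 10 mm thick, level, along the safe's y, 80 mm long between its bends, 80 mm above the desk. Its axis is 35 mm in front of the drawer's front face and, with the drawer shut, 117 mm from the safe's centre along the safe's -x. Axes as the safe's; it moves with the drawer. The drawer's front is 108 mm high.
- cup: Bystander: grey tea cup, 63 mm wide, 80 mm high, loose. Origin: centre of its underside.
- stapler: Bystander: desk stapler, 34 x 142 x 36 mm, loose. Origin: centre of its underside.
- glue_stick: Bystander: standing glue stick, 25 mm thick, 93 mm high, loose. Origin: centre of its underside.

How it is judged:
By the outcome, as a careful person would: the job done as asked, in the order asked, and still so for the second after the job is handed in, with the robot touching nothing.
It also fails if it takes over 61 s, if anything falls off the work surface, if the arm or the gripper's body presses on something with over 40 N, if the wrist force passes 120 N, or if a joint passes its speed limit or range.

### The arm

A 7-joint arm with a two-finger parallel gripper is mounted at the origin on the work surface; the furniture and walls round the work are solid. World frame = base frame: x ahead of the robot, y to its left, z up, the work surface at z = 0. Lengths are in m, angles in rad, forces in N, time in s.
With the tool pointing down it reaches from about 0.35 to 0.9 m from the base axis. Payload 8.1 kg.
Tool frame: the origin (TCP) lies midway between the tips of the shut fingers; the grasp point (between the pads) lies arm.grasp_offset behind it (arm.grasp_offset is the distance from the TCP to the grasp point, in m); z points along the fingers, y is the line along which they close (so a half turn about z gives the same grasp; the last joint's range is limited). The gripper opens to 92 mm and grips with 3 to 60 N. Pads are 19 mm wide; open, the fingers measure 130 mm over their backs; the gripper's body (75 mm by 190 mm) begins 47 mm behind the grasp point.
Start: joints at [1.148, 0.434, 0.025, 1.573, -0.012, 1.134, -0.075], TCP at [0.196, -0.593, 0.227] pointing down, gripper open.
Joint ranges: [-2.62, 2.62], [-0.44, 2.09], [-1.27, 1.32], [0.08, 2.57], [-1.32, 4.46], [0.12, 2], [-2.74, 2.74]. Speed limits (rad/s): [2.22, 2.22, 3.01, 3.01, 3.14, 3.14, 3.14].

### API

Orientations are given as a rotation vector (axis times angle).
In Python, from cell import observe, imaging, arm gives the robot as it stands.
- The arm moves only by the tool apply_moves, never from a script. Its argument "commands" is a list of rows, each a list of 5 numbers: the opening in per cent of the stroke, from 0 (shut) to 100 (fully open), then the shift along the world's x, y, z in units of 0.06 m (1.0 is 0.06 m), then the turn about the world's z in units of 0.5 rad (1.0 is 0.5 rad). A call has 1 to 12 rows; each row shifts and turns the commanded pose from where the row before left it; what a row does not reach is not made up. A row lasts 1/8 s, in which the tool goes at most 62.5 mm and 10.7 degrees, less where a joint would pass 70% of its speed; a pose out of reach is approached as far as the arm can. A call with a number of a shift or a turn outside -1 to 1 is refused whole. A call with a gripper value outside its range is refused whole. The fingers move at their own pace and stop on an object; "newtons" is the grip in N (left out, the last holds). Time passes only in rows, so rows that do not move let the fingers close. It gives the time, the measured TCP pose, the force, the opening and the grip force at its end, in the units of the state.
- observe(): the state, without advancing time (a new reading comes with each control period).
- imaging.get_image(name): name is "scene" or "top" or "wrist"; returns (picture, depth): 420x560x3 uint8, red, green, blue; 420x560 float32, m along the optical axis (not along the pixel's ray), 0 where there is no reading.
- imaging.camera_params(name): a dict with "camera_matrix" (3x3 intrinsics, pixels), "origin" and "rotation" of the camera in the world; the wrist camera has in their place "tool_from_camera" (4x4, takes a point from camera to tool coordinates, whose origin is the TCP and whose axes are the flange's). Camera axes: x right, y up, looking along -z (the intrinsics and any distortion apply to the point x, -y, -z); pixel columns grow to the right and rows downward; lengths in m; the calibration is good to about 2 mm. A picture is of the moment at which its call begins: read the wrist's pose just before it. camera_params takes no time and is no camera call.
- arm.sign_off(): hands the job in; it is judged then, once.
The state is a dict: "clock": time; "joints": joint angles; "dq": joint speeds; "joint_efforts": joint torques, N m; "position": TCP position; "ee_rot": TCP orientation; "force": force on the tool from outside, world axes, zero at the start; "ft_torque": the same for the moment, N m; "width": opening from 0.0 (shut) to 1.0 (fully open); "gripper_force": force on a finger pad.
Only numpy, scipy, OpenCV 4.12 (cv2) and the standard library are available. Lean on these libraries where they do the work, as an engineer would, in place of code of your own. Each camera call takes 0.05 s, during which the arm holds its last target. There are 200 camera calls.

## Working session

There is one attempt and no reset: what is moved stays moved. The work goes in short steps, Python scripts to look and compute and a tool call to move; the robot and the scene stay as the last step left them, time stands still between calls to the robot, and variables do not carry over. Pictures are saved under pics/ and viewed, at most 10 in all, crops included, and the job is handed in when it is done.

Besides the shell and the picture viewer there is one more tool, called after "Call:" by a JSON object that holds its "fn" and its "kwargs". apply_moves: Moves the arm, as the interface text tells. Its arguments: {"type":"object","properties":{"commands":{"type":"array"},"newtons":{"type":"number"}},"required":["commands"]}

```bash
ls; mkdir -p pics; cat > h.py <<'E'
import numpy as np, cv2
from cell import observe, imaging, arm
from scipy.spatial.transform import Rotation as R
def cam(n):
    p=imaging.camera_params(n); K=np.array(p["camera_matrix"])
    if "origin" in p: return K,np.array(p["origin"]),np.array(p["rotation"]).reshape(3,3)
    s=observe(); T=np.eye(4);T[:3,:3]=R.from_rotvec(s["ee_rot"]).as_matrix();T[:3,3]=s["position"]
    M=T@np.array(p["tool_from_camera"]).reshape(4,4); return K,M[:3,3],M[:3,:3]
def ray(c,u,v):
    K,o,Rm=c; d=np.linalg.inv(K)@np.array([u,v,1.]); return o,Rm@(d*[1,-1,-1])
def onz(c,u,v,z):
    o,d=ray(c,u,v); return o+d*(z-o[2])/d[2]
def cloud(c,D):
    K,o,Rm=c; v,u=np.mgrid[:D.shape[0],:D.shape[1]]
    P=np.stack([u,v,np.ones_like(u)],-1)@np.linalg.inv(K).T*D[...,None]*[1,-1,-1]
    return P@Rm.T+o
E
python3 - <<'E'
from h import *
for n in("scene","top"):
    p=imaging.camera_params(n); print(n,p)
    im,D=imaging.get_image(n); cv2.imwrite(f"pics/{n}.png",im[...,::-1]); np.savez(f"{n}.npz",im=im,D=D)
print(imaging.camera_params("wrist")); print(observe(),arm.grasp_offset)
E
```

```text
pics
scene {'camera_matrix': array([[502.65056567,   0.        , 285.47194046],
       [  0.        , 502.65056567, 214.0936907 ],
       [  0.        ,   0.        ,   1.        ]]), 'origin': array([ 0.67053686, -0.49685441,  0.78405498]), 'rotation': array([0.67192988, 0.11018915, 0.32315   ])}
top {'camera_matrix': array([[441.08190864,   0.        , 270.78723071],
       [  0.        , 441.08190864, 208.40955661],
       [  0.        ,   0.        ,   1.        ]]), 'origin': array([0.36047187, 0.010981  , 0.91020126]), 'rotation': array([ 0.11177327, -0.12715203, -1.5648238 ])}
{'camera_matrix': array([[297.80609256,   0.        , 282.17458584],
       [  0.        , 297.80609256, 203.94849121],
       [  0.        ,   0.        ,   1.        ]]), 'tool_from_camera': array([[-1.29254881e-03,  9.55186664e-01,  2.96001293e-01,
         8.08699531e-02],
       [ 9.99999146e-01,  1.29241354e-03,  1.96119146e-04,
        -4.40732308e-04],
       [-1.95225687e-04,  2.96001294e-01, -9.55187519e-01,
        -1.57647283e-01],
       [ 0.00000000e+00,  0.00000000e+00,  0.00000000e+00,
         1.00000000e+00]])}
{'clock': 0.1, 'joints': array([ 1.14840434,  0.43515887,  0.02498141,  1.5740198 , -0.01159296,
        1.13399923, -0.07509532]), 'dq': array([ 0.00154382, -0.00185167,  0.00212003, -0.00287741,  0.00065843,
        0.00027601, -0.00115524]), 'joint_efforts': array([ 3.25781155e-03, -6.69132042e+01,  9.88337584e-01, -3.15149045e+01,
       -6.04666932e-02,  3.73817061e-02,  5.02893522e-05]), 'position': array([ 0.19627604, -0.59288843,  0.22601479]), 'ee_rot': array([-3.10016018e+00, -4.99861630e-01,  5.76315196e-04]), 'force': array([-0.20166958, -0.19274981,  0.08766231]), 'ft_torque': array([-0.00233583,  0.01518821,  0.02214921]), 'gripper_force': 0.0, 'width': 0.9997987513528852} 0.0188
```

View both.

```bash
sed -i 's/np.array(p\["rotation"\]).reshape(3,3)/R.from_rotvec(p["rotation"]).as_matrix()/' h.py
```

```text
(no output)
```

View pics/scene.png

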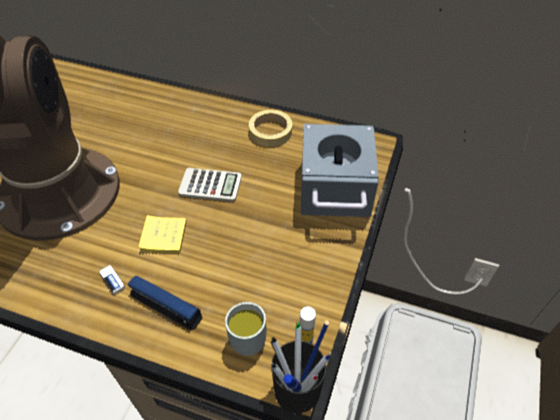

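View pics/top.png

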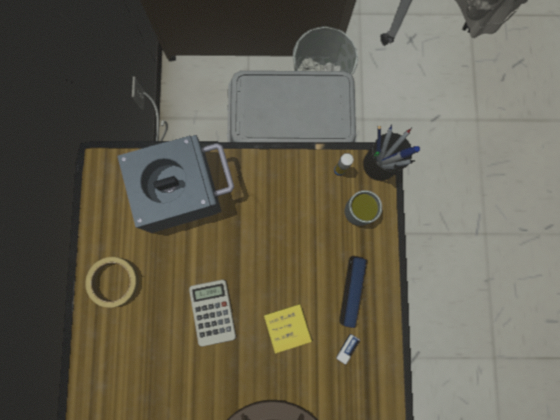

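```bash
python3 - <<'E'
from h import *
for n in("top","scene"):
    f=np.load(n+".npz");D=f["D"];im=f["im"].astype(int);c=cam(n);P=cloud(c,D);ok=D>0
    m=ok&(abs(P[...,2]-.11)<.006)&(P[...,0]>.3)&(P[...,1]>-.05)
    k,l,st,ce=cv2.connectedComponentsWithStats(m.astype(np.uint8));i=1+np.argmax(st[1:,4]);m=l==i
    Q=P[m][:,:2]
    r=cv2.minAreaRect((Q*1000).astype(np.float32));print(n,m.sum(),r,np.median(P[m][:,2]))
    C=np.array(r[0])/1000
    g=(np.hypot(*(P[...,:2]-C).transpose(2,0,1))<.038)&(im.max(-1)<40)&ok
    print("black",g.sum())
    # bar top: z>0.092
    t=g&(P[...,2]>.094)&(P[...,2]<.108);
    r2=cv2.minAreaRect((P[t][:,:2]*1000).astype(np.float32));print(t.sum(),r2,np.median(P[t][:,2]))
    # handle
    h=ok&(abs(P[...,2]-.083)<.012)&(np.hypot(*(P[...,:2]-C).transpose(2,0,1))<.17)&(np.hypot(*(P[...,:2]-C).transpose(2,0,1))>.1)
    print("handle",h.sum(),cv2.minAreaRect((P[h][:,:2]*1000).astype(np.float32)))
    for nm,lo,hi,box in [("obj",.025,.12,0)]:
        mm=ok&(P[...,2]>lo)&(P[...,2]<.2)&(P[...,0]>.2)&(P[...,0]<1)&(abs(P[...,1])<.5)
        k,l,st,ce=cv2.connectedComponentsWithStats(mm.astype(np.uint8))
        for i in range(1,k):
            if st[i,4]>60: print(st[i],cv2.minAreaRect((P[l==i][:,:2]*1000).astype(np.float32)),P[l==i][:,2].max())
E
```

```text
top 4606 ((537.1907958984375, 197.8284912109375), (141.19552612304688, 152.61141967773438), 16.77760124206543) 0.10975019480614506
black 68
17 ((530.1136474609375, 197.88494873046875), (3.0062451362609863, 34.304805755615234), 21.377660751342773) 0.09699343836027652
handle 356 ((512.759521484375, 147.8173370361328), (107.80714416503906, 216.60719299316406), 58.55310821533203)
[    0     0    74   378 18448] ((576.8604736328125, 434.6220703125), (5.547257423400879, 753.6456909179688), 89.98907470703125) 0.19999141251678898
[ 365  124   55   55 1713] ((595.4163208007812, -224.06568908691406), (79.08482360839844, 83.8980484008789), 18.64022445678711) 0.17170639905271734
[ 117  135  117   97 7272] ((542.8572998046875, 178.76416015625), (141.2303009033203, 192.53912353515625), 16.857297897338867) 0.11453515568795258
[336 154  17  20 226] ((581.4739379882812, -140.9370880126953), (23.246257781982422, 22.897485733032227), 3.2339282035827637) 0.09749450326420295
[345 191  37  35 976] ((492.2035217285156, -176.6063232421875), (60.70900344848633, 61.95887756347656), 1.1838191747665405) 0.08225
[... 581 characters left out ...]
1875, 434.4892272949219), (13.529462814331055, 771.907470703125), 89.93254089355469) 0.19999654841710623
[ 301  124   78   88 6233] ((546.3971557617188, 178.03897094726562), (140.73887634277344, 196.7944793701172), 16.83365821838379) 0.113417871835928
[ 128  276   72   45 1064] ((332.3280944824219, -163.6895294189453), (28.870819091796875, 139.315673828125), 80.42264556884766) 0.037761380612950646
[ 225  303   42   50 1689] ((497.06768798828125, -178.5008087158203), (62.223148345947266, 61.561439514160156), 68.73165893554688) 0.08244657855968884
[ 271  307   60  103 3549] ((588.4302368164062, -201.213134765625), (79.64788818359375, 134.88970947265625), 23.124929428100586) 0.16968964664440667
```

Call:
{"fn": "apply_moves", "kwargs": {"commands": [[100,0.2,0.5,0,0.1],[100,0.24,0.56,0,0.13],[100,0.24,0.56,0,0.13],[100,0.24,0.56,0,0.13],[100,0.24,0.56,0,0.13],[100,0.24,0.56,0,0.13],[100,0.24,0.56,0,0.13],[100,0.24,0.56,0,0.13],[100,0.24,0.56,0,0.13],[100,0.24,0.56,0,0.13],[100,0.24,0.56,0,0.13],[100,0.24,0.56,0,0.13]]}}

```text
clock: 1.6
position: [0.367, -0.1926, 0.2266]
ee_rot: [-2.689, -1.624, 0.0]
force: [1.8, -0.7, 0.7]
width: 0.999
gripper_force: 0.0
```

Call:
{"fn": "apply_moves", "kwargs": {"commands": [[80,0.24,0.56,0,0.13],[60,0.24,0.56,0,0.13],[33,0.24,0.56,0,0.13],[33,0.24,0.56,0,0.13],[33,0.24,0.56,0,0.13],[33,0.24,0.56,0,0.13],[33,0.24,0.56,0,0.13],[33,0.24,0.56,0,0.13],[33,0.24,0.56,0,0.13],[33,0.24,0.56,0,0.13],[33,0.24,0.56,0,0.13],[33,0,0,0,0.1]]}}

```text
clock: 3.1
position: [0.5253, 0.1791, 0.2264]
ee_rot: [-1.883, -2.513, -0.002]
force: [-0.1, -0.4, -0.8]
width: 0.334
gripper_force: 0.0
```

```bash
python3 - <<'E'
from h import *
s=observe();print(s); M=R.from_rotvec(s["ee_rot"]).as_matrix();print("tool y deg",np.degrees(np.arctan2(M[1,1],M[0,1])),M[:,2])
c=cam("wrist");im,D=imaging.get_image("wrist");cv2.imwrite("pics/w1.png",im[...,::-1]);np.savez("w1.npz",im=im,D=D)
P=cloud(c,D);C=np.array([.537,.203]);d=np.hypot(*(P[...,:2]-C).transpose(2,0,1));z=P[...,2]
t=(D>0)&(d<.04)&(z>.09)&(z<.108)
r=cv2.minAreaRect((P[t][:,:2]*1000).astype(np.float32));print("bar",t.sum(),r,np.median(z[t]))
# well rim: edge of points inside well
w=(D>0)&(d<.055)&(z<.1)&(z>.055);print("well",cv2.minEnclosingCircle((P[w][:,:2]*1000).astype(np.float32)),z[w].min())
tt=(D>0)&(d<.13)&(abs(z-.11)<.003);print("top",cv2.minAreaRect((P[tt][:,:2]*1000).astype(np.float32)))
E
```

```text
{'clock': 3.1, 'joints': array([ 0.07592365,  0.40815359, -0.6821823 ,  1.70466473,  0.27835963,
        1.1279665 , -0.4019441 ]), 'dq': array([ 9.46433759e-02,  4.72397821e-06, -6.43245669e-02,  2.70597867e-02,
        4.30761838e-02,  2.16872724e-02,  3.77655628e-01]), 'joint_efforts': array([ -2.47454211, -55.69757938,  -8.69140416, -31.25896811,
        -0.12857894,  -0.24813535,  -1.18097674]), 'position': array([0.52525703, 0.17908764, 0.22635518]), 'ee_rot': array([-1.88302314e+00, -2.51255550e+00, -1.85634620e-03]), 'force': array([-0.14961837, -0.38573842, -0.77759823]), 'ft_torque': array([-0.01241362, -0.09862519,  0.02082466]), 'gripper_force': 0.0, 'width': 0.33377696398951334}
tool y deg 16.300895257697608 [-6.78140316e-04  1.98588339e-03 -9.99997798e-01]
bar 629 ((530.406005859375, 192.08419799804688), (32.979591369628906, 62.45424270629883), 16.4652099609375) 0.09915496285393882
well ((537.21435546875, 204.21046447753906), 42.21980667114258) 0.05924770389907702
top ((538.5831909179688, 199.31942749023438), (140.35218811035156, 150.85777282714844), 16.74921989440918)
```

View pics/w1.png

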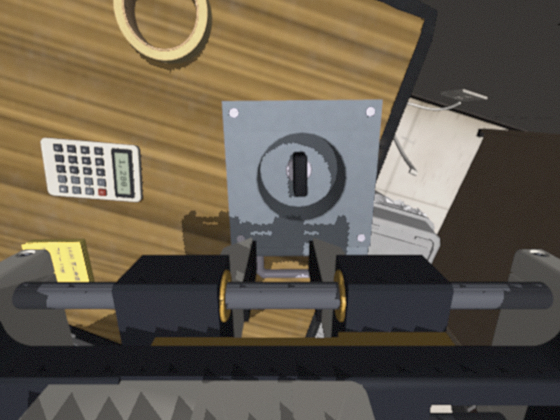

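```bash
python3 - <<'E'
from h import *
f=np.load("w1.npz");im=f["im"].astype(int);D=f["D"];c=cam("wrist")
m=((im.max(-1)<45)).astype(np.uint8);m[:140]=0;m[210:]=0;m[:,:270]=0;m[:,330:]=0
k,l,st,ce=cv2.connectedComponentsWithStats(m)
for i in range(1,k):
  if st[i,4]>40:
    v,u=np.nonzero(l==i);Q=np.array([onz(c,a,b,.1)[:2] for a,b in zip(u,v)])
    print(st[i],cv2.minAreaRect((Q*1000).astype(np.float32)))
P=cloud(c,D);z=P[...,2];t=(D>0)&(abs(z-.1)<.004);t[:140]=0;t[210:]=0;t[:,:280]=0;t[:,320:]=0
print(t.sum(),cv2.minAreaRect((P[t][:,:2]*1000).astype(np.float32)))
E
```

```text
[293 152  14  44 409] ((534.8701171875, 204.408203125), (12.753290176391602, 42.30658721923828), 17.627323150634766)
578 ((536.72900390625, 202.68460083007812), (12.95871353149414, 42.06662368774414), 17.121593475341797)
```

Call:
{"fn": "apply_moves", "kwargs": {"commands": [[33,0.19,0.41,0,0.02],[33,0,0,-0.5,0],[33,0,0,-0.5,0],[33,0,0,-0.5,0],[33,0,0,-0.2,0],[33,0,0,0,0]], "newtons": 25}}

```text
clock: 3.9
position: [0.5364, 0.2, 0.1244]
ee_rot: [-1.879, -2.517, 0.002]
force: [0.4, 0.7, 1.5]
width: 0.329
gripper_force: 0.0
```

```bash
python3 - <<'E'
from h import *
s=observe(); M=R.from_rotvec(s["ee_rot"]).as_matrix();print(s["position"],s["joints"],s["force"],"tool y deg",np.degrees(np.arctan2(M[1,1],M[0,1])))
c=cam("wrist");im,D=imaging.get_image("wrist");cv2.imwrite("pics/w2.png",im[...,::-1])
P=cloud(c,D);z=P[...,2]
for a in (s["position"],):
  d=np.hypot(*(P[...,:2]-[.5367,.2035]).transpose(2,0,1))
  t=(D>0)&(d<.024)&(abs(z-.1)<.004);print(t.sum(),cv2.minAreaRect((P[t][:,:2]*1000).astype(np.float32)))
E
```

```text
[0.53635668 0.20003731 0.124357  ] [-0.00595619  0.53947741 -0.63235897  1.78356521  0.38351743  0.94571756
 -0.51121338] [0.43776853 0.70587584 1.48450372] tool y deg 16.51670939904726
1182 ((536.4620971679688, 204.88368225097656), (13.755440711975098, 41.221336364746094), 17.129589080810547)
```

View pics/w2.png

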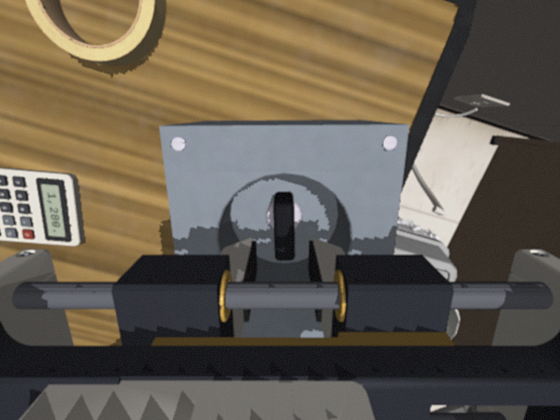

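Call:
{"fn": "apply_moves", "kwargs": {"commands": [[33,0,0.06,0,0.01],[33,0,0,-0.2,0],[33,0,0,-0.2,0],[33,0,0,-0.2,0],[33,0,0,-0.2,0],[33,0,0,-0.08,0],[33,0,0,0,0]]}}

```text
clock: 4.82
position: [0.5364, 0.204, 0.0715]
ee_rot: [-1.872, -2.522, 0.001]
force: [-0.5, 0.1, 0.6]
width: 0.33
gripper_force: 0.0
```

Good. Grip and feel one way (+).

Call:
{"fn": "apply_moves", "kwargs": {"commands": [[5,0,0,0,0],[5,0,0,0,0],[5,0,0,0,0],[5,0,0,0,0],[5,0,0,0,0.1],[5,0,0,0,0.1],[5,0,0,0,0.1],[5,0,0,0,0]], "newtons": 25}}

```text
clock: 5.82
position: [0.5364, 0.2041, 0.0723]
ee_rot: [-1.677, -2.657, 0.0]
force: [-3.9, -0.7, 6.4]
width: 0.15
gripper_force: 25.0
```

```bash
cat > st.py <<'E'
from h import *
s=observe(); M=R.from_rotvec(s["ee_rot"]).as_matrix()
print(s["clock"],s["position"].round(4),"F",s["force"].round(2),"T",s["ft_torque"].round(3),"yaw",round(float(np.arctan2(M[1,1],M[0,1])),3),"w",s["width"]*.092,s["gripper_force"],"j",s["joints"].round(2))
E
python3 st.py
```

```text
5.825 [0.5364 0.2041 0.0723] F [-3.9  -0.65  6.41] T [-0.232  0.657  0.004] yaw 0.445 w 0.013840028898278955 24.95164006948471 j [-0.02  0.61 -0.64  1.83  0.47  0.86 -0.43]
```

Call:
{"fn": "apply_moves", "kwargs": {"commands": [[5,0,0,0,0.1],[5,0,0,0,0.1],[5,0,0,0,0.1],[5,0,0,0,0.1],[5,0,0,0,0]]}}

```text
clock: 6.45
position: [0.5363, 0.204, 0.0723]
ee_rot: [-1.403, -2.811, 0.001]
force: [-3.1, -1.1, 7.6]
width: 0.15
gripper_force: 25.0
```

```bash
python3 st.py
```

```text
6.45 [0.5363 0.204  0.0723] F [-3.09 -1.12  7.61] T [-0.295  0.72   0.051] yaw 0.645 w 0.013837056107427682 24.95168298482895 j [ 0.02  0.63 -0.69  1.82  0.51  0.87 -0.27]
```

Call:
{"fn": "apply_moves", "kwargs": {"commands": [[5,0,0,0,0.15],[5,0,0,0,0.15],[5,0,0,0,0.15],[5,0,0,0,0.15],[5,0,0,0,0]]}}

```text
clock: 7.08
position: [0.5362, 0.2039, 0.0723]
ee_rot: [-0.967, -2.989, 0.001]
force: [-4.1, -1.4, 7.7]
width: 0.155
gripper_force: 25.0
```

```bash
python3 st.py
```

```text
7.075 [0.5362 0.2039 0.0723] F [-4.07 -1.4   7.68] T [-0.387  0.745  0.044] yaw 0.945 w 0.014261688761407721 24.951439797878265 j [ 0.06  0.65 -0.76  1.82  0.56  0.9  -0.01]
```

Call:
{"fn": "apply_moves", "kwargs": {"commands": [[5,0,0,0,0.2],[5,0,0,0,0.2],[5,0,0,0,0.2],[5,0,0,0,0.2],[5,0,0,0,0.2],[5,0,0,0,0.2],[5,0,0,0,0.2],[5,0,0,0,0.2],[5,0,0,0,0]]}}

```text
clock: 8.2
position: [0.5361, 0.2035, 0.0723]
ee_rot: [0.274, -3.129, 0.002]
force: [-4.4, -3.2, 9.1]
width: 0.151
gripper_force: 25.0
```

```bash
python3 st.py
```

```text
8.2 [0.5361 0.2035 0.0723] F [-4.37 -3.22  9.11] T [-0.632  0.975 -0.029] yaw 1.745 w 0.013864432045904602 24.95134949684143 j [ 0.17  0.73 -0.95  1.81  0.71  0.99  0.67]
```

Call:
{"fn": "apply_moves", "kwargs": {"commands": [[33,0,0,0,0],[33,0,0,0,0],[33,0,0,0,0],[33,0,0,0.3,0],[33,0,0,0.3,0],[33,0,0,0.3,0],[33,0,0,0.1,0],[33,0,0,0,-0.2],[33,0,0,0,-0.3],[33,0,0,0,-0.3],[33,0,0,0,-0.3],[33,0,0,0,0]]}}

```text
clock: 9.7
position: [0.5366, 0.204, 0.1321]
ee_rot: [0.587, 3.086, -0.001]
force: [0.2, 0.3, -1.3]
width: 0.333
gripper_force: 0.0
```

```bash
python3 st.py; cat > bar.py <<'E'
from h import *
import sys
C=np.array([.5364,.204])
for n in ("wrist","scene"):
    c=cam(n);im,D=imaging.get_image(n);cv2.imwrite(f"pics/{sys.argv[1]}_{n}.png",im[...,::-1])
    P=cloud(c,D);d=np.hypot(*(P[...,:2]-C).transpose(2,0,1))
    t=(D>0)&(d<.026)&(abs(P[...,2]-.1)<.005)&(im.max(-1)<70)
    if t.sum()>20:print(n,t.sum(),cv2.minAreaRect((P[t][:,:2]*1000).astype(np.float32)))
E
python3 bar.py a
```

```text
9.7 [0.5366 0.204  0.1321] F [ 0.16  0.25 -1.33] T [ 0.045 -0.131 -0.018] yaw 1.195 w 0.03061864051907882 0.0 j [ 0.14  0.61 -0.87  1.76  0.54  1.03  0.26]
wrist 1121 ((536.302490234375, 204.23275756835938), (41.530826568603516, 14.255706787109375), 10.119253158569336)
scene 120 ((538.985107421875, 201.28787231445312), (41.1309928894043, 16.14715003967285), 11.524547576904297)
```

Call:
{"fn": "apply_moves", "kwargs": {"commands": [[33,0,0,0,-0.3],[33,0,0,0,-0.3],[33,0,0,0,-0.3],[33,0,0,0,-0.3],[33,0,0,0,-0.3],[33,0,0,0,-0.3],[33,0,0,0,-0.3],[33,0,0,0,-0.3],[33,0,0,0,-0.3],[33,0,0,0,-0.3],[33,0,0,0,-0.3],[33,0,0,0,-0.3]]}}

```text
clock: 11.3
position: [0.5364, 0.2041, 0.1317]
ee_rot: [-2.784, -1.455, 0.001]
force: [0.3, 0.2, -0.7]
width: 0.329
gripper_force: 0.0
```

Call:
{"fn": "apply_moves", "kwargs": {"commands": [[33,0,0,0,-0.3],[33,0,0,0,-0.3],[33,0,0,0,-0.3],[33,0,0,0,-0.3],[33,0,0,0,-0.3],[33,0,0,0,-0.08],[33,0,0,0,0],[33,0,0,0,0]]}}

```text
clock: 12.3
position: [0.5366, 0.2041, 0.1319]
ee_rot: [3.129, 0.278, -0.0]
force: [-0.1, 0.3, -0.4]
width: 0.333
gripper_force: 0.0
```

```bash
python3 st.py
```

```text
12.3 [0.5366 0.2041 0.1319] F [-0.08  0.28 -0.37] T [ 0.005  0.037 -0.017] yaw -1.393 w 0.0306526581803952 0.0 j [-0.29  0.46 -0.24  1.8   0.13  0.9  -1.97]
```

Aligned. Lower and grip.

Call:
{"fn": "apply_moves", "kwargs": {"commands": [[33,0,0,-0.25,0],[33,0,0,-0.25,0],[33,0,0,-0.25,0],[33,0,0,-0.25,0],[33,0,0,0,0],[33,0,0,0,0],[5,0,0,0,0],[5,0,0,0,0],[5,0,0,0,0],[5,0,0,0,0]]}}

```text
clock: 13.55
position: [0.5371, 0.2037, 0.0724]
ee_rot: [3.129, 0.273, 0.001]
force: [-0.2, -2.7, 5.8]
width: 0.15
gripper_force: 25.0
```

Call:
{"fn": "apply_moves", "kwargs": {"commands": [[5,0,0,0,0.2],[5,0,0,0,0.2],[5,0,0,0,0.2],[5,0,0,0,0.2],[5,0,0,0,0.2],[5,0,0,0,0.2],[5,0,0,0,0.2],[5,0,0,0,0.2],[5,0,0,0,0.2],[5,0,0,0,0.2],[5,0,0,0,0.2],[5,0,0,0,0]]}}

```text
clock: 15.05
position: [0.5368, 0.204, 0.0724]
ee_rot: [2.523, 1.871, 0.0]
force: [-1.4, -1.8, 6.6]
width: 0.151
gripper_force: 25.0
```

```bash
python3 st.py
```

```text
15.05 [0.5368 0.204  0.0724] F [-1.38 -1.76  6.55] T [-0.378  0.306  0.059] yaw -0.295 w 0.013930994998152724 24.99476283788681 j [-0.1   0.58 -0.51  1.83  0.37  0.82 -1.09]
```

Call:
{"fn": "apply_moves", "kwargs": {"commands": [[5,0,0,0,0.1],[5,0,0,0,0.1],[5,0,0,0,0.1],[5,0,0,0,0.06],[5,0,0,0,0]]}}

```text
clock: 15.68
position: [0.5366, 0.2041, 0.0725]
ee_rot: [2.346, 2.089, 0.0]
force: [-2.1, -1.5, 6.9]
width: 0.151
gripper_force: 25.0
```

```bash
python3 st.py
```

```text
15.675 [0.5366 0.2041 0.0725] F [-2.11 -1.46  6.89] T [-0.39   0.362  0.01 ] yaw -0.116 w 0.013888745136393349 24.995072185993195 j [-0.07  0.59 -0.56  1.83  0.41  0.84 -0.94]
```

Call:
{"fn": "apply_moves", "kwargs": {"commands": [[5,0,0,0,0.05],[5,0,0,0,0.05],[5,0,0,0,0.05],[5,0,0,0,0]]}}

```text
clock: 16.18
position: [0.5367, 0.2043, 0.0724]
ee_rot: [-2.267, -2.174, -0.001]
force: [-1.6, -0.9, 6.3]
width: 0.153
gripper_force: 25.9
```

```bash
python3 st.py
```

```text
16.175 [0.5367 0.2043 0.0724] F [-1.6  -0.89  6.32] T [-0.249  0.363 -0.623] yaw -0.042 w 0.014058923531019812 25.91524600982666 j [-0.06  0.6  -0.57  1.83  0.42  0.84 -0.88]
```

Call:
{"fn": "apply_moves", "kwargs": {"commands": [[33,0,0,0,0],[33,0,0,0,0],[33,0,0,0,0],[33,0,0,0.4,0],[33,0,0,0.4,0],[24,0,0,0.4,-0.2],[24,0,0,0.3,-0.3],[24,0,0,0,-0.3],[24,0,0,0,0]]}}

```text
clock: 17.3
position: [0.5366, 0.2041, 0.1621]
ee_rot: [2.652, 1.683, 0.0]
force: [0.3, 0.5, 0.5]
width: 0.243
gripper_force: 0.0
```

```bash
python3 st.py; python3 bar.py b
```

```text
17.3 [0.5366 0.2041 0.1621] F [0.33 0.52 0.47] T [-0.068 -0.02  -0.002] yaw -0.44 w 0.022312209543548837 0.0 j [-0.08  0.47 -0.53  1.75  0.28  1.   -1.15]
wrist 864 ((537.1970825195312, 204.85621643066406), (41.22138977050781, 14.226847648620605), 84.52962493896484)
scene 113 ((538.5069580078125, 201.2627410888672), (39.938201904296875, 14.515826225280762), 82.99922180175781)
```

Call:
{"fn": "apply_moves", "kwargs": {"commands": [[24,0.08,-0.3,0,-0.28],[24,0.1,-0.35,0,-0.28],[24,0.1,-0.35,0,-0.28],[24,0.1,-0.35,0,-0.28],[24,0.1,-0.32,0,-0.28],[24,0.08,-0.2,0,-0.28],[24,0,0,0,0],[24,0,0,0,0]]}}

```text
clock: 18.4
position: [0.5698, 0.0927, 0.1617]
ee_rot: [-3.107, -0.461, 0.001]
force: [0.2, -0.5, 0.7]
width: 0.239
gripper_force: 0.0
```

```bash
python3 st.py; python3 - <<'E'
from h import *
B=.2932; X=np.array([-np.sin(B),np.cos(B)]);Y=np.array([-np.cos(B),-np.sin(B)]);C=np.array([.5366,.2043])
print("tgt",C-.117*X)
for n in ("wrist","scene","top"):
    c=cam(n);im,D=imaging.get_image(n);cv2.imwrite(f"pics/h_{n}.png",im[...,::-1])
    P=cloud(c,D);q=P[...,:2]-C;a=q@X;b=q@Y
    for lo,hi in((-.15,-.1),(-.098,-.068)):
        t=(D>0)&(abs(P[...,2]-(.08 if lo<-.14 else .1))<.012)&(a>lo)&(a<hi)&(abs(b)<.03)
        if t.sum()>15:print(n,t.sum(),"x' pct",np.percentile(a[t],[3,50,97]).round(4),"z max",np.percentile(P[...,2][t],97))
E
```

```text
18.4 [0.5698 0.0927 0.1617] F [ 0.22 -0.51  0.66] T [0.036 0.019 0.024] yaw -1.276 w 0.021984007976910244 0.0 j [-0.03  0.44 -0.31  1.75  0.16  0.97 -1.68]
tgt [0.570415  0.0922931]
wrist 776 x' pct [-0.1223 -0.1174 -0.1132] z max 0.08542263364437197
wrist 1534 x' pct [-0.0825 -0.076  -0.0685] z max 0.11005623140421224
scene 180 x' pct [-0.1249 -0.1218 -0.1156] z max 0.08562819474755867
scene 102 x' pct [-0.0858 -0.0835 -0.0696] z max 0.1090249236044906
```

View pics/h_wrist.png

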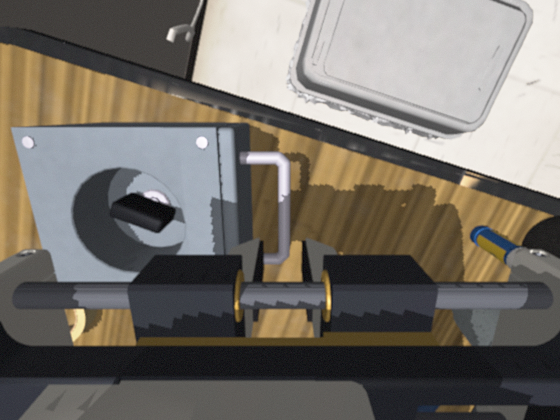

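```bash
python3 - <<'E'
from h import *
B=.2932; X=np.array([-np.sin(B),np.cos(B)]);Y=np.array([-np.cos(B),-np.sin(B)]);C=np.array([.5366,.2043])
s=observe()["position"][:2]-C;print(s@X,s@Y)
c=cam("wrist")
for u,v in((285,160),(270,258),(285,245)):
    q=onz(c,u,v,.08)[:2]-C;print(q@X,q@Y)
E
```

```text
-0.1164505237655723 0.0003068607436350901
-0.11824393586205621 -0.04335961583524241
-0.10497265747185522 0.044155247047353345
-0.11833913724952193 0.03148900751294702
```

Call:
{"fn": "apply_moves", "kwargs": {"commands": [[24,0.005,-0.016,-0.3,0],[24,0,0,-0.3,0],[24,0,0,-0.25,0],[24,0,0,-0.25,0],[24,0,0,-0.25,0],[24,0,0,-0.25,0],[24,0,0,0,0]]}}

```text
clock: 19.42
position: [0.5697, 0.0907, 0.0646]
ee_rot: [3.108, 0.454, -0.004]
force: [-0.5, -0.3, 0.6]
width: 0.238
gripper_force: 0.0
```

Call:
{"fn": "apply_moves", "kwargs": {"commands": [[3,0,0,0,0],[3,0,0,0,0],[3,0,0,0,0],[3,0,0,0,0],[3,0.03,-0.1,0,0],[3,0.03,-0.1,0,0],[3,0,0,0,0]]}}

```text
clock: 20.3
position: [0.5751, 0.0775, 0.0664]
ee_rot: [3.108, 0.451, 0.002]
force: [0.8, -1.1, 5.6]
width: 0.1
gripper_force: 25.0
```

```bash
python3 st.py
```

```text
20.3 [0.5751 0.0775 0.0664] F [ 0.8  -1.09  5.56] T [-0.125 -0.136  0.033] yaw -1.282 w 0.009177187093590587 25.002693235874176 j [-0.03  0.56 -0.28  1.84  0.21  0.77 -1.7 ]
```

Call:
{"fn": "apply_moves", "kwargs": {"commands": [[3,0.029,-0.096,0,0],[3,0.029,-0.096,0,0],[3,0.029,-0.096,0,0],[3,0.029,-0.096,0,0],[3,0.029,-0.096,0,0],[3,0.029,-0.096,0,0],[3,0.029,-0.096,0,0],[3,0.029,-0.096,0,0],[3,0.029,-0.096,0,0],[3,0.015,-0.048,0,0],[3,0,0,0,0]]}}

```text
clock: 21.68
position: [0.5916, 0.023, 0.0664]
ee_rot: [3.108, 0.452, 0.002]
force: [0.4, 0.5, 5.2]
width: 0.099
gripper_force: 25.0
```

```bash
python3 st.py
```

```text
21.675 [0.5916 0.023  0.0664] F [0.38 0.48 5.18] T [ 0.138 -0.181  0.016] yaw -1.282 w 0.00908954604859874 25.002100467681885 j [ 0.06  0.57 -0.28  1.81  0.21  0.79 -1.6 ]
```

Call:
{"fn": "apply_moves", "kwargs": {"commands": [[3,0.01,-0.032,0,0],[3,0.01,-0.032,0,0],[3,0.01,-0.032,0,0],[3,0,0,0,0]]}}

```text
clock: 22.18
position: [0.5925, 0.0197, 0.0664]
ee_rot: [-3.107, -0.455, -0.001]
force: [-1.5, 6.3, 7.0]
width: 0.1
gripper_force: 25.0
```

```bash
python3 st.py
```

```text
22.175 [0.5925 0.0197 0.0664] F [-1.55  6.29  7.04] T [1.32  0.359 0.019] yaw -1.28 w 0.009156836784753132 25.000443756580353 j [ 0.07  0.58 -0.28  1.8   0.21  0.79 -1.59]
```

Call:
{"fn": "apply_moves", "kwargs": {"commands": [[3,0.015,-0.045,0,0],[3,0,0,0,0],[3,0,0,0,0]]}}

```text
clock: 22.55
position: [0.5926, 0.0197, 0.0663]
ee_rot: [-3.104, -0.457, 0.001]
force: [-4.6, 12.8, 7.7]
width: 0.098
gripper_force: 25.0
```

```bash
python3 st.py
```

```text
22.55 [0.5926 0.0197 0.0663] F [-4.6  12.76  7.75] T [ 2.722  1.056 -0.034] yaw -1.278 w 0.009016494163275247 25.000246167182922 j [ 0.08  0.58 -0.28  1.8   0.21  0.79 -1.59]
```

Call:
{"fn": "apply_moves", "kwargs": {"commands": [[3,-0.017,0.058,0,0],[3,0,0,0,0],[24,0,0,0,0],[24,0,0,0,0],[24,0,0,0,0],[24,0,0,0.2,0],[24,0,0,0.4,0],[24,0,0,0.5,0],[24,0,0,0.5,0],[24,0,0,0.5,0],[24,0,0,0,0]]}}

```text
clock: 23.92
position: [0.594, 0.0195, 0.1953]
ee_rot: [3.108, 0.453, 0.008]
force: [-0.3, 0.3, 0.4]
width: 0.239
gripper_force: 0.0
```

```bash
python3 st.py; python3 bar.py c;  python3 - <<'E'
from h import *
B=.2932; X=np.array([-np.sin(B),np.cos(B)]);Y=np.array([-np.cos(B),-np.sin(B)]);C=np.array([.5366,.2043])
for n in ("wrist","scene"):
    c=cam(n);im,D=imaging.get_image(n)
    P=cloud(c,D);q=P[...,:2]-C;a=q@X;b=q@Y
    t=(D>0)&(abs(P[...,2]-.08)<.012)&(a>-.22)&(a<-.175)&(abs(b)<.035)
    if t.sum()>15:print(n,t.sum(),np.percentile(a[t],[3,50,97]).round(4))
E
```

```text
23.925 [0.594  0.0195 0.1953] F [-0.34  0.31  0.36] T [ 0.002 -0.004  0.03 ] yaw -1.281 w 0.02196560420082557 0.0 j [ 0.1   0.43 -0.31  1.68  0.15  1.05 -1.54]
wrist 741 ((538.0199584960938, 203.4267120361328), (42.60546112060547, 14.988120079040527), 84.34554290771484)
wrist 775 [-0.1975 -0.1928 -0.188 ]
scene 230 [-0.1993 -0.1965 -0.191 ]
```

View pics/c_scene.png

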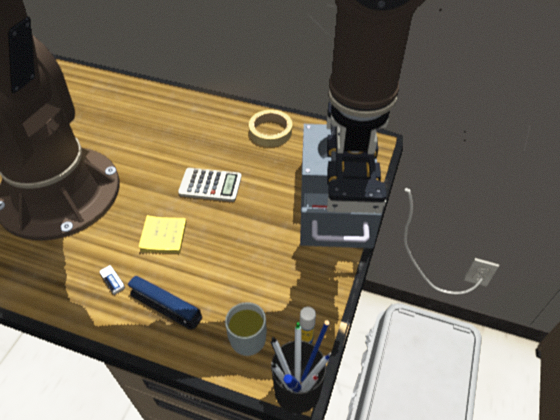

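The scene shows the drawer out: the handle is at about (340,232), measured 75 mm beyond its shut position. The cup (247,328), stapler (165,302) and glue stick (308,318) have not moved, and the gripper is clear of everything.

```bash
python3 -c "
from cell import arm
print(arm.sign_off())"
```

```text
the job is handed in; nothing more can be done
None
```

The safe is open and the job is handed in at about 24 s: the knob is at its anticlockwise stop (about +2.75 rad), the drawer is fully out (about 75 mm), and the cup, stapler and glue stick were not disturbed.

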